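# Hold the blade probe inside the test chamber

## Robot

A 6-joint arm with a two-finger parallel gripper is mounted at the origin on a cart in front of the work surface, level with it; the furniture and walls round the work are solid. World frame = base frame: x ahead of the robot, y to its left, z up, the work surface at z = 0. Lengths are in m, angles in rad, forces in N, time in s.
With the tool pointing down it reaches from about 0.375 to 0.825 m from the base axis. Payload 5.5 kg.
Tool frame: the origin (TCP) lies on the centre line of the jaws, within the pads' length; the fingertips stand 11 mm ahead of it and the grasp point (between the pads) lies 8 mm behind it; z points along the fingers, x is the direction in which the jaws open and shut, and the axes are right-handed (so a half turn about z gives the same grasp; the last joint's range is limited). The gripper opens to 85 mm and grips with 20 to 120 N. Pads are 22 mm wide; open, the fingers measure 114 mm over their backs; the gripper's body (76 mm by 85 mm) begins 54 mm behind the grasp point. The pads swing forward as they close: fully open they stand 13 mm farther back than shut.
Start: joints at [1.167, 0.314, -0.047, 1.21, 0, 1.571], TCP at [0.236, 0.552, 0.242] pointing down, gripper open.
Joint ranges: [-2.67, 2.67], [-0.69, 1.73], [-1.03, 1.25], [-2.08, 2.16], [-1.42, 1.45], [-3.14, 3.14]. Speed limits (rad/s): [2.39, 2.39, 3.01, 3.14, 3.14, 3.14].

## Interface

Orientations are given as a 3x3 rotation matrix whose columns are the frame's x, y, z axes.
In Python, from cell import * gives the robot as it stands.
- The arm moves only by the shell command python3 -m handwheel 'ROWS' [FORCE]. ROWS is a JSON object of lists of equal length, an entry for each row: "dp": the shift along the world's x, y, z in m, a list of three; "dr": the turn, a rotation vector about the world's x, y, z in rad, a list of three; "gripper": the finger opening in m, from 0 to 0.0854. In form: {"dp": [[tx, ty, tz], ...], "dr": [[rx, ry, rz], ...], "gripper": [gripper, ...]}. A call has 1 to 8 rows; each row shifts and turns the commanded pose from where the row before left it; what a row does not reach is not made up. A row lasts 1/8 s, in which the tool goes at most 62.5 mm and 10.7 degrees, less where a joint would pass 70% of its speed; a pose out of reach is approached as far as the arm can. A call is refused whole if a number of a shift passes 0.0625 or a number of a turn 0.188, either way. A call with a gripper value outside its range is refused whole. The fingers move at their own pace and stop on an object; FORCE is the grip in N (left out, the last holds). Time passes only in rows, so rows that do not move let the fingers close. It gives the time, the measured TCP pose, the force and the opening at its end, in the units of the state.
- get_obs(): the state, without advancing time (a new reading comes with each control period).
- capture(name): name is "side" or "top"; returns the picture (420x560x3 uint8, red, green, blue); there is no depth.
- camera_params(name): a dict with "fx", "fy", "cx", "cy" (pixels), "rvec" (rotation vector, rad) and "tvec" (3), from world to camera coordinates, as OpenCV has them. Camera axes: x right, y down, z forward; pixel columns grow to the right and rows downward; lengths in m; the calibration is good to about 2 mm. A picture is of the moment at which its call begins. camera_params takes no time and is no camera call.
- hand_in(): hands the job in, once; it reports no verdict.
Trained networks look in the newest picture that a camera, given by its name, has taken for a name from the list of things; names that differ only in an ending like _2 or _b are one class to them, and where a whole thing is asked for, a point or a joint stands for the part that bears it (a point fixed in the world has none). Each returns a list of dicts, best first, with "p" (0 to 1); they miss things now and then, are a little off and sometimes report something else, mostly with a low value. They report only what shows in the picture. A call takes as long as a camera call.
- spot_in(camera, label): "location" ([column, row] in pixels, amid what is visible of it).
- cut_out(camera, label): "region" (420x560 bool, what is visible of it) and "location" ([column, row] in pixels, amid what is visible of it).
The state is a dict: "time_s": time; "qpos": joint angles; "joint_velocities": joint speeds; "tau": joint torques, N m; "tool_pos": TCP position; "tool_rot": TCP orientation; "force": force on the tool from outside, world axes, zero at the start; "torque": the same for the moment, N m; "finger_gap": finger opening in m.
Only numpy, scipy, OpenCV 4.12 (cv2) and the standard library are available. Lean on these libraries where they do the work, as an engineer would, in place of code of your own. Each camera call takes 0.05 s, during which the arm holds its last target. There are 200 camera calls.

## Task

A steel canister has been left standing on the lid of the clear-walled test chamber, covering its slot: lift it by its arched handle and set it down gently, upright, on the worktop close beside the chamber, and let go of it. Then take the flat-bladed probe out of its stand and lower its blade, upright and without forcing it, through the slot in the chamber's lid until about 20 mm of the blade still shows between the lid and the probe's flange. Finish while still holding the probe there in the gripper, flange clear of the lid, and leave the other things on the worktop where they are.

Things in the scene. Friction and masses are not known exactly. Their poses are not given: they have to be found in the camera images.
- chamber: fixed test chamber, 100 (x) x 110 (y) x 100 mm tall, aluminium base and corner posts, clear walls, grey lid plate 8 mm thick; hollow below the lid. Stands left of the balance, turned up to 0.3 rad about z. Origin: centre of its underside on the worktop; z up. The worktop on the robot's side of it (out to 0.17 m from its centre towards -x) is kept clear and is a good place for the canister
- slot (a point): centre of the slot's mouth, on top of the chamber's lid, 100 mm above the worktop. The slot goes right through the lid: 10 mm along the chamber's x, 44 mm along its y (2 mm wider than the probe's blade on every side); same axes as the chamber. 88 mm of depth from the lid's top down to the chamber's base
- canister: loose closed steel canister, 72 mm in diameter, body 80 mm tall, about 0.35 kg, with a fixed arched handle on top (128 mm overall). It starts upright on the chamber's lid over the slot. Origin: centre of its underside; z up; the handle's bar runs along its y
- canister_handle (a point): middle of the canister handle's horizontal grip, 122 mm above the canister's underside: a black sleeve of 12 x 12 mm section, 50 mm long along the canister's y; 36 mm of free height below the sleeve; pinch it from above across its x
- probe: loose flat-bladed probe, about 0.12 kg, hanging upright in its stand. Steel blade 6 mm thick (x) x 40 mm wide (y) x 80 mm long, then a grey flange 24 x 56 x 8 mm, then a black grip 14 mm thick (x) x 30 mm wide (y) x 50 mm tall; 138 mm overall. Alike when turned half round. Origin: middle of the blade's free lower end; z up towards the grip
- probe_flange (a point): centre of the underside of the probe's flange, 80 mm above the blade's lower end
- probe_grip (a point): point inside the probe's black grip, 117 mm above the blade's lower end (29 mm above the flange's top, 21 mm below the grip's top); pinch here from above across the 14 mm thickness (the probe's x)
- probe_stand: fixed white stand right of the balance, 70 x 90 mm, 95 mm tall; the probe hangs in a 10 x 44 mm slot in its top, flange resting on the top. Origin: centre of its underside; same axes as the probe. The balance between it and the chamber has a cage 0.37 m tall (from x = 0.57 m back, y from -0.16 to 0.06); before it are only low things: carry the probe round that way
- white_bottle: bystander: capped bottle, 52 mm in diameter, 91 mm tall, near the front edge; origin at its underside
- small_dish: bystander: glass dish, 60 mm in diameter, 15 mm tall
- bench_timer: bystander: flat white timer, 62 x 62 x 18 mm
- amber_vial: bystander: brown capped vial, 28 mm in diameter, 51 mm tall
- flask: bystander: conical flask, 66 mm in diameter, 111 mm tall, behind the probe stand
- tape_roll: bystander: roll of tape lying flat, 76 mm in diameter, 18 mm tall
- rubber_bulb: bystander: rubber pipette bulb, 55 x 80 x 51 mm, at the right of the balance

How it is judged:
By the outcome, as a careful person would: the job done as asked, in the order asked, and still so for the second after the job is handed in, while the arm keeps its last pose, push and grip.
It also fails if it takes over 66 s, if anything falls off the work surface, if the arm or the gripper's body presses on something with over 40 N, if the wrist force passes 120 N, or if a joint passes its speed limit or range.

## Working session

There is one attempt and no reset: what is moved stays moved. The work goes in short steps, Python scripts to look and compute and a shell command to move; the robot and the scene stay as the last step left them, time stands still between calls to the robot, and variables do not carry over. Pictures are saved under pics/ and viewed, about 8 in all and at most 12, crops included, and the job is handed in when it is done.

```bash
mkdir -p pics; cat > h.py <<'E'
from cell import *
import numpy as np, cv2
def cam(n):
    c=camera_params(n);R=cv2.Rodrigues(np.array(c['rvec'],float))[0];return c,R,np.array(c['tvec'],float).ravel()
def ray(n,p):
    c,R,t=cam(n);d=R.T@np.array([(p[0]-c['cx'])/c['fx'],(p[1]-c['cy'])/c['fy'],1.]);return -R.T@t,d/np.linalg.norm(d)
def onz(n,p,z):
    o,d=ray(n,p);return o+d*(z-o[2])/d[2]
def tri(a,b):
    (o,d),(q,e)=ray(*a),ray(*b)
    s=np.linalg.lstsq(np.array([d,-e]).T,q-o,rcond=None)[0];A=o+s[0]*d;B=q+s[1]*e
    return (A+B)/2,np.linalg.norm(A-B)
def proj(n,P):
    c,R,t=cam(n);v=np.atleast_2d(P)@R.T+t;return np.c_[v[:,0]/v[:,2]*c['fx']+c['cx'],v[:,1]/v[:,2]*c['fy']+c['cy']]
def save(im,f): cv2.imwrite('pics/'+f,im[:,:,::-1])
E
python3 - <<'E'
from h import *
np.set_printoptions(precision=3,suppress=True)
a=capture('top');b=capture('side');save(a,'t1.png');save(b,'s1.png')
for n in('top','side'):print(n,'campos',ray(n,(280,210)))
for l in['chamber','canister','canister_handle','probe_grip','probe_flange','probe_stand','white_bottle','small_dish','bench_timer','amber_vial','tape_roll']:
    r=[spot_in(n,l) for n in('top','side')]
    print(l,[[(np.round(q['location']),round(q['p'],2)) for q in x[:2]] for x in r], tri(('top',r[0][0]['location']),('side',r[1][0]['location'])) if all(r) else '')
E
```

```text
top campos (array([ 0.432, -0.034,  1.236]), array([ 0.115, -0.024, -0.993]))
side campos (array([ 0.192, -1.079,  0.854]), array([ 0.264,  0.803, -0.534]))
chamber [[(array([199., 222.]), 0.7)], [(array([259., 204.]), 0.65)]] (array([0.524, 0.168, 0.065]), np.float64(0.009982971179556845))
canister [[(array([183., 216.]), 0.63)], [(array([262., 180.]), 0.87)]] (array([0.537, 0.192, 0.155]), np.float64(0.000520904733359269))
canister_handle [[(array([182., 218.]), 0.57), (array([373., 240.]), 0.48)], [(array([263., 180.]), 0.97)]] (array([0.537, 0.194, 0.153]), np.float64(0.012047551467864346))
probe_grip [[(array([379., 237.]), 0.58)], [(array([302., 280.]), 0.7), (array([262., 205.]), 0.57)]] (array([ 0.495, -0.331,  0.118]), np.float64(0.008167051489963557))
probe_flange [[(array([379., 237.]), 0.6)], [(array([301., 284.]), 0.53)]] (array([ 0.493, -0.334,  0.108]), np.float64(0.004739274802797095))
probe_stand [[(array([368., 242.]), 0.76)], [(array([288., 291.]), 0.53), (array([235., 234.]), 0.48)]] (array([ 0.474, -0.311,  0.069]), np.float64(0.0122008323400948))
white_bottle [[(array([239., 270.]), 0.67), (array([379., 237.]), 0.51)], [(array([238., 234.]), 0.81)]] (array([0.4  , 0.052, 0.034]), np.float64(0.008985620827721103))
small_dish [[(array([151., 274.]), 0.91)], [(array([219., 205.]), 0.6)]] (array([0.384, 0.309, 0.008]), np.float64(0.007703942185607376))
bench_timer [[(array([282., 274.]), 0.95)], [(array([239., 260.]), 0.79)]] (array([ 0.383, -0.07 ,  0.017]), np.float64(0.0027147352581747696))
amber_vial [[(array([321., 274.]), 0.57)], [(array([246., 279.]), 0.56)]] (array([ 0.383, -0.182,  0.028]), np.float64(0.008889060621996238))
tape_roll [[(array([404., 276.]), 0.7)], [(array([267., 348.]), 0.87), (array([265., 202.]), 0.36)]] (array([ 0.376, -0.43 ,  0.009]), np.float64(0.013926475956027149))
```

View pics/t1.png

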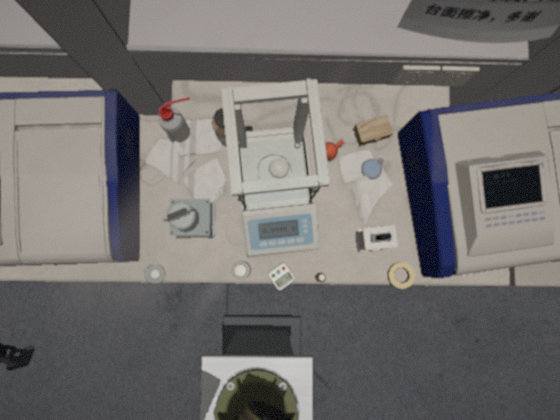

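View pics/s1.png

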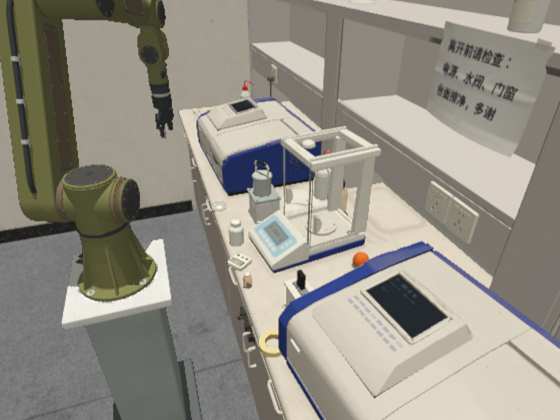

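The top view shows the chamber around (190,218) with the canister's handle at about (181,214). The stand is around (377,238) and the probe in it at about (381,237). The side view shows the same things at (262,180) and (301,285). Next I'll zoom in on both.

```bash
python3 - <<'E'
from h import *
np.set_printoptions(precision=3,suppress=True)
a=cv2.imread('pics/t1.png');b=cv2.imread('pics/s1.png')
z=lambda im,x,y:cv2.resize(im[y:y+50,x:x+66],None,fx=6,fy=6,interpolation=cv2.INTER_CUBIC)
z2=lambda im,x,y:cv2.resize(im[y:y+75,x:x+99],(396,300),interpolation=cv2.INTER_CUBIC)
cv2.imwrite('pics/c1.png',np.vstack([np.hstack([z(a,155,190),z(a,345,213)]),np.hstack([z2(b,215,150),z2(b,260,250)])]))
for n in['top','side']:
  for l in['chamber','canister_handle','canister','probe','probe_stand']:
    for q in cut_out(n,l)[:1]:
        m=q['region'].astype(np.uint8);c=max(cv2.findContours(m,0,1)[0],key=cv2.contourArea)
        print(n,l,round(q['p'],2),m.sum(),cv2.minAreaRect(c),cv2.boundingRect(c))
E
```

```text
top chamber 0.61 1003 ((191.0, 218.0), (38.0, 46.0), 90.0) (168, 199, 47, 39)
top canister_handle 0.62 720 ((182.84616088867188, 216.7307586669922), (31.61791229248047, 27.457660675048828), 33.6900634765625) (164, 202, 35, 29)
top canister 0.83 750 ((182.8000030517578, 216.4000244140625), (32.199378967285156, 27.72724151611328), 26.56505012512207) (164, 202, 35, 29)
top probe 0.7 168 ((380.47137451171875, 237.1844482421875), (8.781967163085938, 19.37464714050293), 84.80557250976562) (371, 233, 20, 10)
top probe_stand 0.91 795 ((376.2679748535156, 238.5911407470703), (25.280797958374023, 39.57680130004883), 86.98721313476562) (357, 226, 40, 27)
side chamber 0.65 726 ((264.35272216796875, 204.5562744140625), (33.82886505126953, 30.84014129638672), 85.03025817871094) (248, 187, 32, 36)
side canister_handle 0.55 462 ((262.4111633300781, 181.75634765625), (26.788890838623047, 18.096750259399414), 85.91438293457031) (253, 168, 19, 28)
side canister 0.92 482 ((262.0, 181.5), (18.0, 27.0), 0.0) (253, 168, 19, 28)
side probe 0.57 227 ((299.4459228515625, 282.1756896972656), (24.49544906616211, 12.987520217895508), 80.53767395019531) (293, 270, 15, 25)
side probe_stand 0.61 310 ((291.8123474121094, 292.6278381347656), (16.573795318603516, 29.514978408813477), 2.6025619506835938) (283, 278, 18, 30)
```

View pics/c1.png

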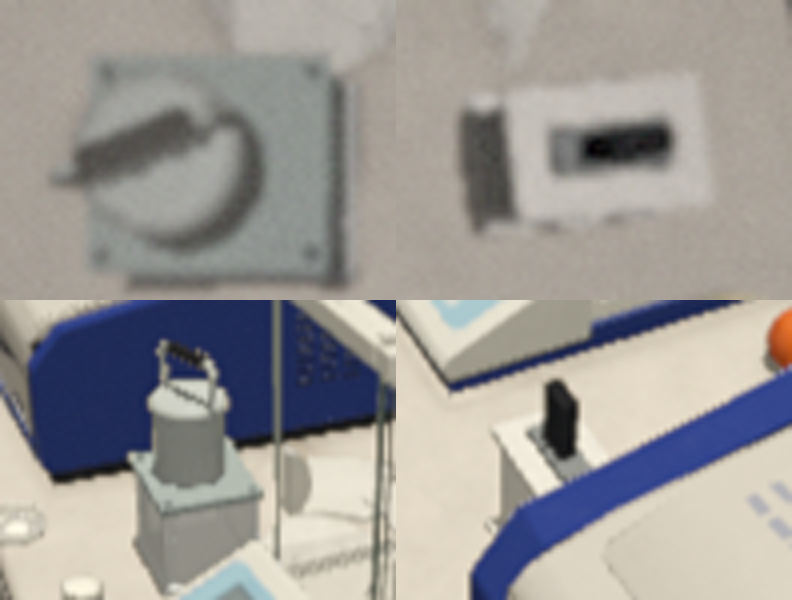

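```bash
python3 - <<'E'
from h import *
np.set_printoptions(precision=4,suppress=True)
T=lambda x,y:(155+x/6-.4,190+y/6-.4); S=lambda x,y:(345+(x-396)/6-.4,213+y/6-.4)
L=np.array([onz('top',T(*p),.1)[:2] for p in[(92,56),(327,56),(330,272),(89,270)]])
print('lid',L,L.mean(0),[np.linalg.norm(L[i]-L[i-1]) for i in range(4)])
H=np.array([onz('top',T(*p),.225)[:2] for p in[(82,168),(190,122)]]);d=H[0]-H[1]
print('handle',H,H.mean(0),np.linalg.norm(d),'yaw(y axis)',np.arctan2(-d[0],d[1]))
St=np.array([onz('top',S(*p),.095)[:2] for p in[(510,88),(697,75),(712,205),(525,218)]])
print('stand',St,St.mean(0),[np.linalg.norm(St[i]-St[i-1]) for i in range(4)])
e=St[0]-St[1];e2=L[0]-L[1]+L[3]-L[2];print('yaw stand',np.arctan2(-e[0],e[1]),'lid',np.arctan2(-e2[0],e2[1]))
print('gripside', tri(('top',S(632,142)),('side',(260+(562-396)/4,250+(384-300)/4))))
print('handleside',tri(('top',T(137,145)),('side',(215+186/4,150+54/4))))
print(get_obs()['tool_rot'],get_obs()['tool_pos'])
E
```

```text
lid [[0.5889 0.2424]
 [0.5905 0.1349]
 [0.4913 0.1304]
 [0.4908 0.2395]] [0.5404 0.1868] [np.float64(0.09818168732988956), np.float64(0.10747463119767235), np.float64(0.0993415222879219), np.float64(0.10912403869255596)]
handle [[0.5256 0.2141]
 [0.545  0.1711]] [0.5353 0.1926] 0.04713341865977451 yaw(y axis) 0.4246235364151258
stand [[ 0.5182 -0.2937]
 [ 0.5254 -0.3808]
 [ 0.4655 -0.3864]
 [ 0.4585 -0.2998]] [ 0.4919 -0.3402] [np.float64(0.06004471862563191), np.float64(0.0874068127676172), np.float64(0.06017563114099859), np.float64(0.08687779892402975)]
yaw stand 0.082206900571777 lid 0.009522813928969661
gripside (array([ 0.4932, -0.3342,  0.1545]), np.float64(0.0051387980604100025))
handleside (array([0.5373, 0.1923, 0.2229]), np.float64(0.0035603955156944195))
[[ 0.393   0.9196  0.    ]
 [ 0.9196 -0.393   0.    ]
 [ 0.0001  0.     -1.    ]] [0.2358 0.5518 0.2423]
```

```bash
python3 -m handwheel '{"dp":[[0.0118,-0.0365,0.008],[0.0118,-0.0365,0.008],[0.0118,-0.0365,0.008],[0.0118,-0.0365,0.008],[0.0118,-0.0365,0.008],[0.0118,-0.0365,0.008],[0.0118,-0.0365,0.008],[0.0118,-0.0365,0.008]],"dr":[[0,0,-0.0928],[0,0,-0.0928],[0,0,-0.0928],[0,0,-0.0928],[0,0,-0.0928],[0,0,-0.0928],[0,0,-0.0928],[0,0,-0.0928]],"gripper":[0.085,0.085,0.085,0.085,0.085,0.085,0.085,0.085]}' 30
python3 -m handwheel '{"dp":[[0.041,-0.0134,0],[0.041,-0.0134,0],[0.041,-0.0134,0],[0.041,-0.0134,0],[0.0415,-0.0134,0],[0,0,0],[0,0,0]],"dr":[[0,0,0],[0,0,0],[0,0,0],[0,0,0],[0,0,0],[0,0,0],[0,0,0]],"gripper":[0.085,0.085,0.085,0.085,0.085,0.085,0.085]}'
```

```text
time_s: 2.7
tool_pos: [0.3304, 0.2586, 0.3067]
tool_rot: [[0.912, 0.409, 0.001], [0.409, -0.912, 0.0], [0.001, -0.0, -1.0]]
force: [-0.7, -0.0, -0.4]
finger_gap: 0.085
time_s: 3.58
tool_pos: [0.5351, 0.1927, 0.306]
tool_rot: [[0.911, 0.412, -0.001], [0.412, -0.911, -0.0], [-0.001, -0.0, -1.0]]
force: [-0.5, -0.3, 0.2]
finger_gap: 0.0851
```

```bash
python3 -m handwheel '{"dp":[[0,0,-0.03],[0,0,-0.03],[0,0,-0.02],[0,0,-0.012],[0,0,0],[0,0,0]],"dr":[[0,0,0],[0,0,0],[0,0,0],[0,0,0],[0,0,0],[0,0,0]],"gripper":[0.085,0.085,0.085,0.085,0.04,0.04]}' 30
python3 - <<'E'
from h import *
a=capture('top');b=capture('side')
z=lambda im,x,y:cv2.resize(im[y:y+75,x:x+100],None,fx=4,fy=4,interpolation=cv2.INTER_CUBIC)
save(np.hstack([z(a,140,170),z(b,215,130)]),'c2.png')
E
```

```text
time_s: 4.32
tool_pos: [0.5359, 0.1931, 0.2154]
tool_rot: [[0.911, 0.412, 0.001], [0.412, -0.911, 0.001], [0.001, 0.0, -1.0]]
force: [-0.7, 0.1, 0.8]
finger_gap: 0.0512
```

View pics/c2.png

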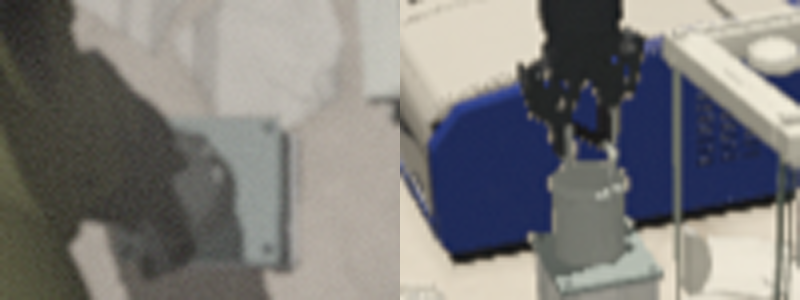

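The fingers straddle the sleeve in the side view at about (590,125) in the crop, which looks centred. Next I'll close and lift.

```bash
python3 -m handwheel '{"dp":[[0,0,0],[0,0,0],[0,0,0],[0,0,0],[0,0,0],[0,0,0],[0,0,0]],"dr":[[0,0,0],[0,0,0],[0,0,0],[0,0,0],[0,0,0],[0,0,0],[0,0,0]],"gripper":[0.03,0.022,0.014,0.006,0.004,0.004,0.004]}' 60
python3 -m handwheel '{"dp":[[0,0,0.005],[0,0,0.01],[0,0,0.02],[0,0,0.02],[0,0,0]],"dr":[[0,0,0],[0,0,0],[0,0,0],[0,0,0],[0,0,0]],"gripper":[0.004,0.004,0.004,0.004,0.004]}'
```

```text
time_s: 5.3
tool_pos: [0.5358, 0.1928, 0.2144]
tool_rot: [[0.911, 0.412, 0.0], [0.412, -0.911, 0.0], [0.0, 0.0, -1.0]]
force: [1.0, 0.6, 1.8]
finger_gap: 0.0107
time_s: 5.92
tool_pos: [0.5365, 0.1931, 0.271]
tool_rot: [[0.911, 0.412, 0.003], [0.412, -0.911, 0.001], [0.003, 0.0, -1.0]]
force: [0.5, -0.3, -5.3]
finger_gap: 0.011
```

```bash
python3 -m handwheel '{"dp":[[-0.015,0,0],[-0.03,0,0],[-0.03,0,0],[-0.02,0,0],[-0.01,0,0],[0,0,0],[0,0,0],[0,0,0]],"dr":[[0,0,0],[0,0,0],[0,0,0],[0,0,0],[0,0,0],[0,0,0],[0,0,0],[0,0,0]],"gripper":[0.004,0.004,0.004,0.004,0.004,0.004,0.004,0.004]}'
python3 -m handwheel '{"dp":[[0,0,-0.02],[0,0,-0.03],[0,0,-0.03],[0,0,-0.03],[0,0,-0.02],[0,0,-0.01],[0,0,-0.006],[0,0,0]],"dr":[[0,0,0],[0,0,0],[0,0,0],[0,0,0],[0,0,0],[0,0,0],[0,0,0],[0,0,0]],"gripper":[0.004,0.004,0.004,0.004,0.004,0.004,0.004,0.004]}'
python3 -m handwheel '{"dp":[[0,0,-0.002],[0,0,-0.002],[0,0,0]],"dr":[[0,0,0],[0,0,0],[0,0,0]],"gripper":[0.004,0.004,0.004]}'
python3 - <<'E'
from h import *
b=capture('side')
z=lambda im,x,y:cv2.resize(im[y:y+120,x:x+160],None,fx=4,fy=4,interpolation=cv2.INTER_CUBIC)
save(z(b,180,120),'c3.png')
E
```

```text
time_s: 6.92
tool_pos: [0.4312, 0.1928, 0.2691]
tool_rot: [[0.911, 0.412, 0.0], [0.412, -0.911, -0.0], [-0.0, 0.0, -1.0]]
force: [0.4, -0.4, -3.5]
finger_gap: 0.0106
time_s: 7.92
tool_pos: [0.4309, 0.1928, 0.1235]
tool_rot: [[0.911, 0.412, 0.0], [0.412, -0.911, 0.0], [0.0, 0.0, -1.0]]
force: [0.7, -0.2, -3.1]
finger_gap: 0.0107
time_s: 8.3
tool_pos: [0.4307, 0.1928, 0.1194]
tool_rot: [[0.911, 0.412, 0.0], [0.412, -0.911, 0.0], [0.0, -0.0, -1.0]]
force: [0.3, -0.3, -3.1]
finger_gap: 0.011
```

View pics/c3.png

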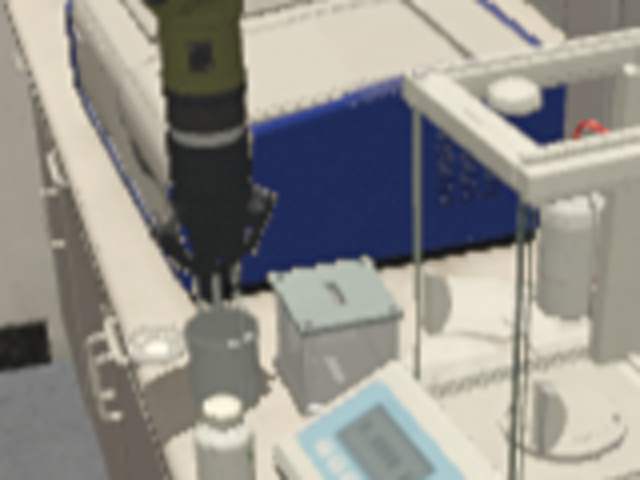

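The canister hangs upright beside the chamber. The slot now shows in the lid, at about (335,292) in the crop. I'll lower the last few millimetres until the force changes.

```bash
python3 -m handwheel '{"dp":[[0,0,-0.001],[0,0,-0.001],[0,0,-0.001],[0,0,-0.001],[0,0,0]],"dr":[[0,0,0],[0,0,0],[0,0,0],[0,0,0],[0,0,0]],"gripper":[0.004,0.004,0.004,0.004,0.004]}'
python3 -m handwheel '{"dp":[[0,0,-0.001],[0,0,0]],"dr":[[0,0,0],[0,0,0]],"gripper":[0.004,0.004]}'
```

```text
time_s: 8.98
tool_pos: [0.4305, 0.1927, 0.1152]
tool_rot: [[0.911, 0.412, -0.0], [0.412, -0.911, -0.0], [-0.0, 0.0, -1.0]]
force: [-0.6, 0.9, -3.9]
finger_gap: 0.0109
time_s: 9.22
tool_pos: [0.4309, 0.1928, 0.1144]
tool_rot: [[0.911, 0.412, 0.0], [0.412, -0.911, 0.0], [0.0, 0.0, -1.0]]
force: [-0.1, -0.6, -3.6]
finger_gap: 0.0111
```

```bash
python3 -m handwheel '{"dp":[[0,0,-0.001],[0,0,0]],"dr":[[0,0,0],[0,0,0]],"gripper":[0.004,0.004]}'
python3 -m handwheel '{"dp":[[0,0,-0.0005],[0,0,0]],"dr":[[0,0,0],[0,0,0]],"gripper":[0.004,0.004]}'
```

```text
time_s: 9.48
tool_pos: [0.4316, 0.1932, 0.1142]
tool_rot: [[0.911, 0.412, 0.002], [0.412, -0.911, 0.001], [0.002, 0.0, -1.0]]
force: [1.0, 0.1, 5.5]
finger_gap: 0.0112
time_s: 9.72
tool_pos: [0.432, 0.1933, 0.1141]
tool_rot: [[0.911, 0.412, 0.003], [0.412, -0.911, 0.001], [0.003, 0.0, -1.0]]
force: [-0.3, -0.0, 8.1]
finger_gap: 0.0107
```

```bash
python3 -m handwheel '{"dp":[[0,0,0.001],[0,0,0],[0,0,0],[0,0,0],[0,0,0],[0,0,0],[0,0,0]],"dr":[[0,0,0],[0,0,0],[0,0,0],[0,0,0],[0,0,0],[0,0,0],[0,0,0]],"gripper":[0.012,0.02,0.03,0.045,0.06,0.06,0.06]}'
python3 -m handwheel '{"dp":[[0,0,0.01],[0,0,0.02],[0,0,0.04],[0,0,0.05],[0,0,0.06],[0,0,0.06]],"dr":[[0,0,0],[0,0,0],[0,0,0],[0,0,0],[0,0,0],[0,0,0]],"gripper":[0.06,0.06,0.06,0.06,0.06,0.06]}'
```

```text
time_s: 10.6
tool_pos: [0.4306, 0.1927, 0.1138]
tool_rot: [[0.911, 0.412, -0.0], [0.412, -0.911, 0.0], [-0.0, -0.0, -1.0]]
force: [0.3, 0.2, 0.5]
finger_gap: 0.0602
time_s: 11.35
tool_pos: [0.4303, 0.1926, 0.3565]
tool_rot: [[0.911, 0.412, 0.001], [0.412, -0.911, 0.0], [0.001, -0.0, -1.0]]
force: [1.0, 0.4, -0.6]
finger_gap: 0.0603
```

```bash
python3 -m handwheel '{"dp":[[-0.002,-0.04,0],[-0.002,-0.06,0],[-0.002,-0.06,0],[-0.002,-0.06,0],[-0.002,-0.06,0],[0.015,-0.06,-0.01],[0.018,-0.06,-0.01],[0.018,-0.06,-0.02]],"dr":[[0,0,-0.043],[0,0,-0.043],[0,0,-0.043],[0,0,-0.043],[0,0,-0.043],[0,0,-0.043],[0,0,-0.043],[0,0,-0.043]],"gripper":[0.06,0.06,0.06,0.06,0.06,0.06,0.06,0.06]}'
python3 -m handwheel '{"dp":[[0.018,-0.045,-0.02],[0.016,-0.022,-0.02],[0,0,0],[0,0,0]],"dr":[[0,0,0],[0,0,0],[0,0,0],[0,0,0]],"gripper":[0.06,0.06,0.06,0.06]}'
python3 - <<'E'
from h import *
np.set_printoptions(precision=4,suppress=True)
a=capture('top');b=capture('side');save(a,'t4.png');save(b,'s4.png')
z=lambda im,x,y:cv2.resize(im[y:y+50,x:x+66],None,fx=6,fy=6,interpolation=cv2.INTER_CUBIC)
save(np.vstack([np.hstack([z(a,155,195),z(a,345,213)]),np.hstack([z(b,225,170),z(b,265,245)])]),'c4.png')
for n in('top','side'):
  for l in('slot','canister','canister_handle'):
    print(n,l,[(q['location'],round(q['p'],2)) for q in spot_in(n,l)[:2]])
E
```

```text
time_s: 12.35
tool_pos: [0.471, -0.2657, 0.3162]
tool_rot: [[0.997, 0.078, 0.003], [0.078, -0.997, -0.001], [0.003, 0.001, -1.0]]
force: [1.1, 0.5, 1.3]
finger_gap: 0.0604
time_s: 12.85
tool_pos: [0.5042, -0.3298, 0.2757]
tool_rot: [[0.997, 0.081, 0.0], [0.081, -0.997, 0.0], [0.0, -0.0, -1.0]]
force: [-0.2, 0.1, -0.3]
finger_gap: 0.0601
top slot [([192.6, 216.3], 0.69)]
top canister [([187.0, 258.4], 0.72)]
top canister_handle [([191.0, 258.7], 0.97)]
side slot [([264.3, 201.3], 0.67)]
side canister [([234.6, 204.8], 0.95)]
side canister_handle [([235.9, 207.4], 0.72), ([219.2, 206.3], 0.15)]
```

View pics/c4.png

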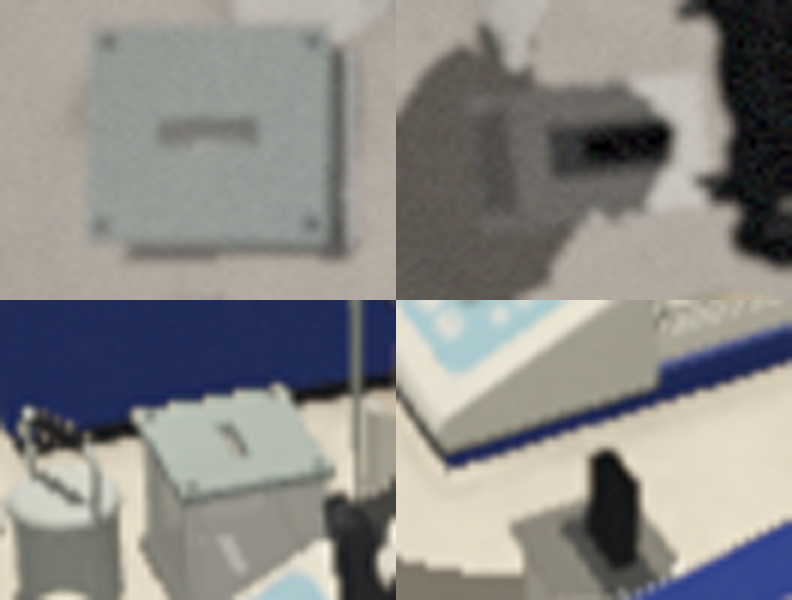

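The canister stands upright in the side crop at (60,490). The slot is visible in the top crop at about (208,131) and in the side crop at (234,440). The probe is still in its stand.

```bash
python3 - <<'E'
from h import *
np.set_printoptions(precision=4,suppress=True)
T=lambda x,y:(155+x/6-.4,195+y/6-.4); S=lambda x,y:(345+(x-396)/6-.4,213+y/6-.4);U=lambda x,y:(225+x/6-.4,170+(y-300)/6-.4);V=lambda x,y:(265+(x-396)/6-.4,245+(y-300)/6-.4)
sc=[onz('top',T(*p),.1)[:2] for p in[(108,40),(314,40),(313,222),(101,225)]]
sc=np.array(sc);e=sc[0]-sc[1]+sc[3]-sc[2];f=sc[0]-sc[3]+sc[1]-sc[2]
print('screws c',sc.mean(0),'yaw',np.arctan2(-e[0],e[1]),np.arctan2(f[1],f[0]))
print('slot top',onz('top',T(208,131),.1),'ends',onz('top',T(160,134),.1),onz('top',T(258,128),.1),'net',onz('top',(192.6,216.3),.1))
print('slot side',onz('side',U(234,440),.1), 'tri',tri(('top',T(208,131)),('side',U(234,440))))
u=[onz('side',U(*p),.1)[:2] for p in[(135,410),(280,388),(333,468),(186,500)]];print('side lid',np.array(u),np.mean(u,0))
# chamber
for nm,p,z in[('flangeL',(550,150),.103),('gripTopR',(670,141),.153),('gripBotL',(584,148),.103),('gripTopc',(632,142),.153)]:print(nm,onz('top',S(*p),z))
print('grip side top',onz('side',V(614,457),.153),'tri',tri(('top',S(632,141)),('side',V(614,460))))
E
```

```text
screws c [0.5411 0.1871] yaw 0.020915630036584767 0.015431918082209279
slot top [0.5413 0.1876 0.1   ] ends [0.5396 0.2094 0.1   ] [0.5429 0.1649 0.1   ] net [0.5417 0.1785 0.1   ]
slot side [0.5429 0.189  0.1   ] tri (array([0.5417, 0.1872, 0.1011]), np.float64(0.0012197728302697666))
side lid [[0.4929 0.2472]
 [0.5911 0.2456]
 [0.5915 0.1356]
 [0.4945 0.1278]] [0.5425 0.189 ]
flangeL [ 0.4894 -0.3099  0.103 ]
gripTopR [ 0.4914 -0.3506  0.153 ]
gripBotL [ 0.4905 -0.3255  0.103 ]
gripTopc [ 0.4908 -0.3338  0.153 ]
grip side top [ 0.4953 -0.3316  0.153 ] tri (array([ 0.4927, -0.3341,  0.1538]), np.float64(0.0031340188830808646))
```

```bash
python3 -m handwheel '{"dp":[[-0.012,-0.008,-0.02],[0,0,-0.04],[0,0,-0.03],[0,0,-0.03],[0,0,-0.02],[0,0,-0.01],[0,0,-0.002],[0,0,0]],"dr":[[0,0,0],[0,0,0],[0,0,0],[0,0,0],[0,0,0],[0,0,0],[0,0,0],[0,0,0]],"gripper":[0.06,0.06,0.06,0.06,0.06,0.06,0.06,0.06]}' 25
python3 -m handwheel '{"dp":[[0,0,0],[0,0,0],[0,0,0],[0,0,0],[0,0,0],[0,0,0],[0,0,0],[0,0,0]],"dr":[[0,0,0],[0,0,0],[0,0,0],[0,0,0],[0,0,0],[0,0,0],[0,0,0],[0,0,0]],"gripper":[0.04,0.03,0.024,0.018,0.012,0.008,0.008,0.008]}' 25
```

```text
time_s: 14.25
tool_pos: [0.4929, -0.3386, 0.1238]
tool_rot: [[0.997, 0.081, 0.001], [0.081, -0.997, -0.001], [0.001, 0.001, -1.0]]
force: [-0.7, -0.6, 0.5]
finger_gap: 0.0599
time_s: 15.25
tool_pos: [0.4925, -0.3383, 0.123]
tool_rot: [[0.997, 0.081, 0.0], [0.081, -0.997, -0.0], [-0.0, 0.0, -1.0]]
force: [-0.2, 0.4, 1.1]
finger_gap: 0.0134
```

```bash
python3 -m handwheel '{"dp":[[0,0,0],[0,0,0],[0,0,0.005],[0,0,0.015],[0,0,0.025],[0,0,0.025],[0,0,0.025],[0,0,0]],"dr":[[0,0,0],[0,0,0],[0,0,0],[0,0,0],[0,0,0],[0,0,0],[0,0,0],[0,0,0]],"gripper":[0.006,0.006,0.006,0.006,0.006,0.006,0.006,0.006]}' 60
python3 -m handwheel '{"dp":[[0,0,0.03],[0,0,0.03],[0,0,0.02],[0,0,0],[0,0,0]],"dr":[[0,0,0],[0,0,0],[0,0,0],[0,0,0],[0,0,0]],"gripper":[0.006,0.006,0.006,0.006,0.006]}'
```

```text
time_s: 16.25
tool_pos: [0.4938, -0.3392, 0.2208]
tool_rot: [[0.997, 0.08, 0.004], [0.081, -0.997, -0.003], [0.004, 0.003, -1.0]]
force: [-0.4, 1.3, -1.6]
finger_gap: 0.0132
time_s: 16.88
tool_pos: [0.492, -0.3379, 0.2964]
tool_rot: [[0.997, 0.081, -0.002], [0.081, -0.997, 0.001], [-0.002, -0.001, -1.0]]
force: [-1.1, -0.2, -1.5]
finger_gap: 0.0133
```

```bash
python3 -m handwheel '{"dp":[[-0.01,0.02,0],[-0.014,0.04,0],[-0.014,0.04,0],[-0.014,0.04,0],[-0.014,0.04,0],[-0.004,0.055,0],[-0.004,0.055,0],[-0.004,0.055,0]],"dr":[[0,0,-0.006],[0,0,-0.006],[0,0,-0.006],[0,0,-0.006],[0,0,-0.006],[0,0,-0.006],[0,0,-0.006],[0,0,-0.006]],"gripper":[0.006,0.006,0.006,0.006,0.006,0.006,0.006,0.006]}'
python3 -m handwheel '{"dp":[[0,0.055,0],[0,0.055,0],[0.03,0.04,0],[0.035,0.02,0],[0.03,0.008,0],[0.02,0.0025,0],[0.0125,0,0],[0,0,0]],"dr":[[0,0,0],[0,0,0],[0,0,0],[0,0,0],[0,0,0],[0,0,0],[0,0,0],[0,0,0]],"gripper":[0.006,0.006,0.006,0.006,0.006,0.006,0.006,0.006]}'
python3 -m handwheel '{"dp":[[0,0,-0.04],[0,0,-0.02],[0,0,0],[0,0,0]],"dr":[[0,0,0],[0,0,0],[0,0,0],[0,0,0]],"gripper":[0.006,0.006,0.006,0.006]}'
python3 - <<'E'
from h import *
np.set_printoptions(precision=4,suppress=True)
a=capture('top');b=capture('side');save(a,'t5.png');save(b,'s5.png')
z=lambda im,x,y,w,h,s:cv2.resize(im[y:y+h,x:x+w],None,fx=s,fy=s,interpolation=cv2.INTER_CUBIC)
save(np.hstack([z(a,160,190,50,75,8),z(b,243,143,50,75,8)]),'c5.png')
E
```

```text
time_s: 17.88
tool_pos: [0.4133, 0.0083, 0.2966]
tool_rot: [[0.999, 0.032, -0.002], [0.032, -0.999, 0.0], [-0.002, -0.0, -1.0]]
force: [1.4, 0.5, -1.9]
finger_gap: 0.0131
time_s: 18.88
tool_pos: [0.5418, 0.1869, 0.2968]
tool_rot: [[0.999, 0.032, -0.002], [0.032, -0.999, -0.001], [-0.002, 0.001, -1.0]]
force: [-0.8, -0.6, -1.5]
finger_gap: 0.0135
time_s: 19.38
tool_pos: [0.542, 0.1872, 0.2391]
tool_rot: [[0.999, 0.032, 0.001], [0.032, -0.999, 0.0], [0.001, -0.0, -1.0]]
force: [1.4, 0.4, -0.1]
finger_gap: 0.0137
```

View pics/c5.png

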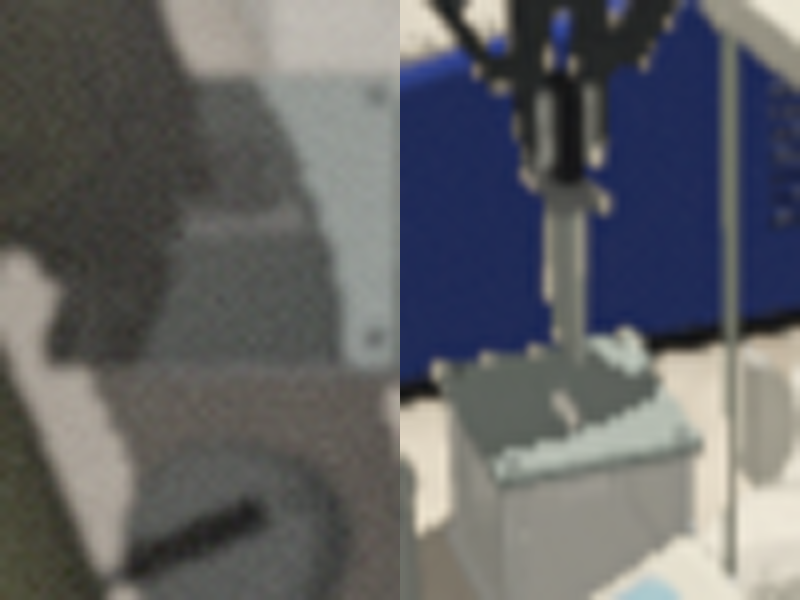

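The blade hangs upright over the lid, about 30 mm above it. In the side crop it shows at x 548–588 and the slot at (565,410). I'll overlay the model to measure any offset along y.

```bash
cat > ov.py <<'E'
from h import *
def box(o,yaw,sx,sy,z):
    c,s=np.cos(yaw),np.sin(yaw);R=np.array([[c,-s],[s,c]])
    return np.c_[np.array([[a*sx/2,b*sy/2] for a,b in((1,1),(1,-1),(-1,-1),(-1,1))])@R.T+o,np.full(4,z)]
def overlay(im,n,x,y,w,h,s,tcp,yaw,slot,syaw):
    big=cv2.resize(im[y:y+h,x:x+w],None,fx=s,fy=s,interpolation=cv2.INTER_CUBIC).copy()
    zb=tcp[2]-.109
    def poly(P,col):
        p=((proj(n,P)+.5-[x,y])*s).round().astype(np.int32);cv2.polylines(big,[p],True,col,1)
    for z in(zb,zb+.08):poly(box(tcp[:2],yaw,.006,.04,z),(255,0,0))
    for z in(zb+.08,zb+.088):poly(box(tcp[:2],yaw,.024,.056,z),(255,255,0))
    for z in(zb+.138,):poly(box(tcp[:2],yaw,.014,.03,z),(0,255,255))
    poly(box(slot,syaw,.01,.044,.1),(0,255,0));poly(box(slot,syaw,.1,.11,.1),(255,0,255))
    return big
E
python3 - <<'E'
from ov import *
b=cv2.imread('pics/s5.png')[:,:,::-1];b0=cv2.imread('pics/s4.png')[:,:,::-1];a0=cv2.imread('pics/t4.png')[:,:,::-1]
t=[.542,.1872,.2391];s=[.5415,.1875];y=.03
A=overlay(b,'side',243,143,50,75,8,t,.032,s,y)
B=cv2.resize(overlay(b0,'side',240,175,50,37,8,[.542,.1872,.6],.03,s,y),(400,300));C=cv2.resize(overlay(a0,'top',165,195,50,37,8,[.542,.1872,1],.03,s,y),(400,300))
save(np.hstack([A,np.vstack([B,C])]),'c6.png')
E
```

```text
(no output)
```

View pics/c6.png

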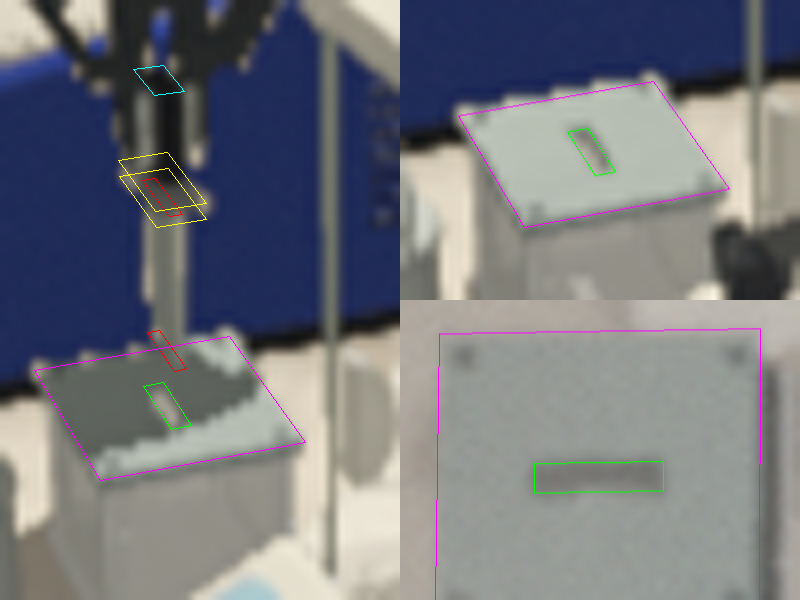

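The model agrees with the picture to about a pixel: blade and lid are both shifted about +3 crop px in the side view, so their relative offset is near zero. Next is a numeric check of the slot's centre and yaw.

```bash
python3 - <<'E'
from h import *
g=cv2.GaussianBlur(cv2.imread('pics/t4.png',0),(0,0),.6).astype(float)
x0,y0,x1,y1=176,208,204,225
r=g[y0:y1,x0:x1];w=np.clip(np.median(r)-10-r,0,None);Y,X=np.mgrid[y0:y1,x0:x1]
cx,cy=(w*X).sum()/w.sum(),(w*Y).sum()/w.sum()
C=np.cov(np.vstack([X.ravel(),Y.ravel()]),aweights=w.ravel());v=np.linalg.eigh(C)[1][:,1];v*=-np.sign(v[0])
p=onz('top',(cx,cy),.1);q=onz('top',(cx+8*v[0],cy+8*v[1]),.1);d=q-p
print(cx,cy,p,'yaw',np.arctan2(-d[0],d[1]),np.sqrt(np.linalg.eigvalsh(C))*12**.5)
E
```

```text
189.36238532110093 216.16788990825688 [0.54198944 0.18734388 0.1       ] yaw 0.049182757426925204 [ 3.80370539 16.55539653]
```

```bash
python3 -m handwheel '{"dp":[[0,0,-0.01],[0,0,-0.01],[0,0,-0.006],[0,0,-0.003],[0,0,-0.002],[0,0,-0.002],[0,0,0],[0,0,0]],"dr":[[0,0,0.01],[0,0,0],[0,0,0],[0,0,0],[0,0,0],[0,0,0],[0,0,0],[0,0,0]],"gripper":[0.006,0.006,0.006,0.006,0.006,0.006,0.006,0.006]}'
python3 -m handwheel '{"dp":[[0,0,-0.001],[0,0,-0.001],[0,0,0],[0,0,0]],"dr":[[0,0,0],[0,0,0],[0,0,0],[0,0,0]],"gripper":[0.006,0.006,0.006,0.006]}'
```

```text
time_s: 20.48
tool_pos: [0.5421, 0.1873, 0.2051]
tool_rot: [[0.999, 0.043, 0.0], [0.043, -0.999, 0.0], [0.0, -0.0, -1.0]]
force: [0.0, -0.0, -1.5]
finger_gap: 0.0136
time_s: 20.98
tool_pos: [0.5419, 0.1872, 0.2029]
tool_rot: [[0.999, 0.043, -0.0], [0.043, -0.999, -0.0], [-0.0, 0.0, -1.0]]
force: [0.4, 0.4, -0.7]
finger_gap: 0.0133
```

```bash
python3 -m handwheel '{"dp":[[0,0,-0.0015],[0,0,-0.0015],[0,0,-0.0015],[0,0,-0.0015],[0,0,0]],"dr":[[0,0,0],[0,0,0],[0,0,0],[0,0,0],[0,0,0]],"gripper":[0.006,0.006,0.006,0.006,0.006]}'
python3 - <<'E'
from h import *
b=capture('side');save(b,'s7.png');a=capture('top')
z=lambda im,x,y,w,h,s:cv2.resize(im[y:y+h,x:x+w],None,fx=s,fy=s,interpolation=cv2.INTER_CUBIC)
save(np.hstack([z(a,160,190,50,75,8),z(b,243,143,50,75,8)]),'c7.png')
E
```

```text
time_s: 21.6
tool_pos: [0.5419, 0.1872, 0.1968]
tool_rot: [[0.999, 0.043, -0.0], [0.043, -0.999, -0.0], [-0.0, 0.0, -1.0]]
force: [-0.3, -0.2, -0.7]
finger_gap: 0.0134
```

View pics/c7.png

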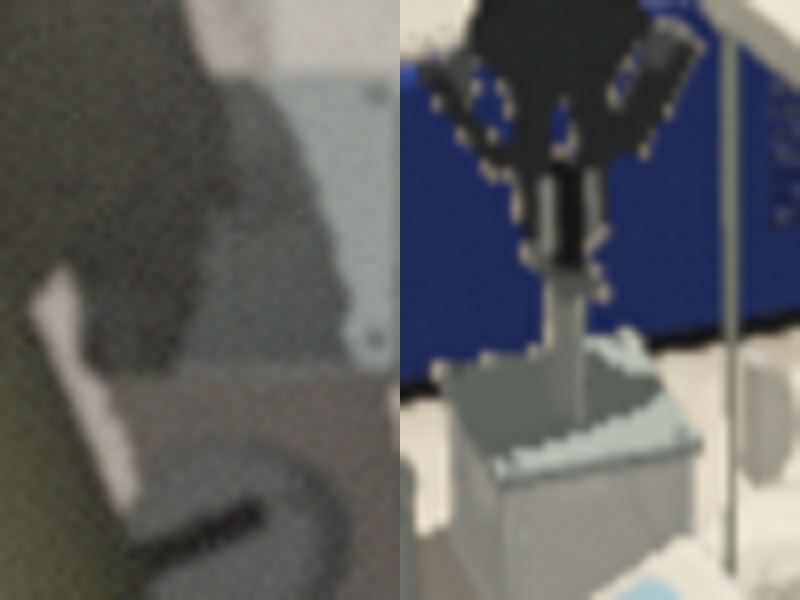

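The blade's lower end meets the lid right at the slot, at about (578,420) in the side crop, and no force shows: it has entered. I'll keep lowering.

```bash
python3 -m handwheel '{"dp":[[0,0,-0.002],[0,0,-0.002],[0,0,-0.002],[0,0,-0.002],[0,0,-0.002],[0,0,0]],"dr":[[0,0,0],[0,0,0],[0,0,0],[0,0,0],[0,0,0],[0,0,0]],"gripper":[0.006,0.006,0.006,0.006,0.006,0.006]}'
python3 -m handwheel '{"dp":[[0,0,-0.003],[0,0,-0.003],[0,0,-0.003],[0,0,-0.003],[0,0,-0.003],[0,0,-0.003],[0,0,0]],"dr":[[0,0,0],[0,0,0],[0,0,0],[0,0,0],[0,0,0],[0,0,0],[0,0,0]],"gripper":[0.006,0.006,0.006,0.006,0.006,0.006,0.006]}'
```

```text
time_s: 22.45
tool_pos: [0.5418, 0.1872, 0.1867]
tool_rot: [[0.999, 0.043, -0.0], [0.043, -0.999, -0.0], [-0.0, 0.0, -1.0]]
force: [-0.8, -0.7, -1.6]
finger_gap: 0.0136
time_s: 23.32
tool_pos: [0.5418, 0.1872, 0.1687]
tool_rot: [[0.999, 0.043, -0.0], [0.043, -0.999, -0.0], [-0.001, 0.0, -1.0]]
force: [-0.3, 1.1, -1.6]
finger_gap: 0.0134
```

```bash
python3 -m handwheel '{"dp":[[0,0,-0.003],[0,0,-0.003],[0,0,-0.003],[0,0,-0.003],[0,0,-0.003],[0,0,-0.003],[0,0,-0.002],[0,0,0]],"dr":[[0,0,0],[0,0,0],[0,0,0],[0,0,0],[0,0,0],[0,0,0],[0,0,0],[0,0,0]],"gripper":[0.006,0.006,0.006,0.006,0.006,0.006,0.006,0.006]}'
python3 -m handwheel '{"dp":[[0,0,0],[0,0,0],[0,0,0],[0,0,0]],"dr":[[0,0,0],[0,0,0],[0,0,0],[0,0,0]],"gripper":[0.006,0.006,0.006,0.006]}'
python3 - <<'E'
from ov import *
b=capture('side');o=get_obs();t=np.array(o['tool_pos']);t[2]+=.0007
z=lambda im,x,y,w,h,s:cv2.resize(im[y:y+h,x:x+w],None,fx=s,fy=s,interpolation=cv2.INTER_CUBIC)
save(np.hstack([z(b,220,150,50,75,8)*0+z(b,243,143,50,75,8),overlay(b,'side',243,143,50,75,8,t,.043,[.542,.1873],.043)]),'c8.png')
save(z(b,180,120,160,120,5),'c9.png')
E
```

```text
time_s: 24.32
tool_pos: [0.5418, 0.1872, 0.1488]
tool_rot: [[0.999, 0.043, -0.0], [0.043, -0.999, -0.0], [-0.0, 0.0, -1.0]]
force: [0.9, -0.0, -1.4]
finger_gap: 0.0134
time_s: 24.82
tool_pos: [0.542, 0.1873, 0.149]
tool_rot: [[0.999, 0.043, 0.0], [0.043, -0.999, 0.0], [0.0, -0.0, -1.0]]
force: [1.1, -0.1, -1.2]
finger_gap: 0.0136
```

View pics/c8.png

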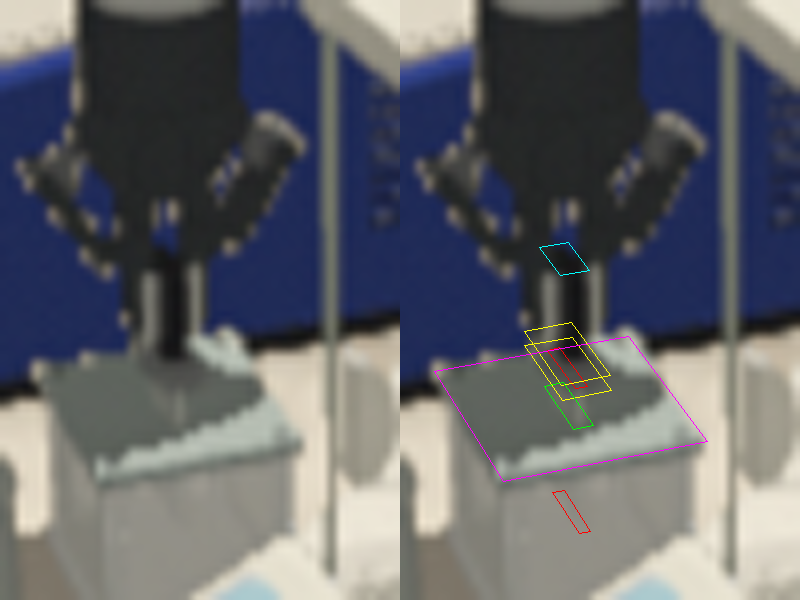

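View pics/c9.png

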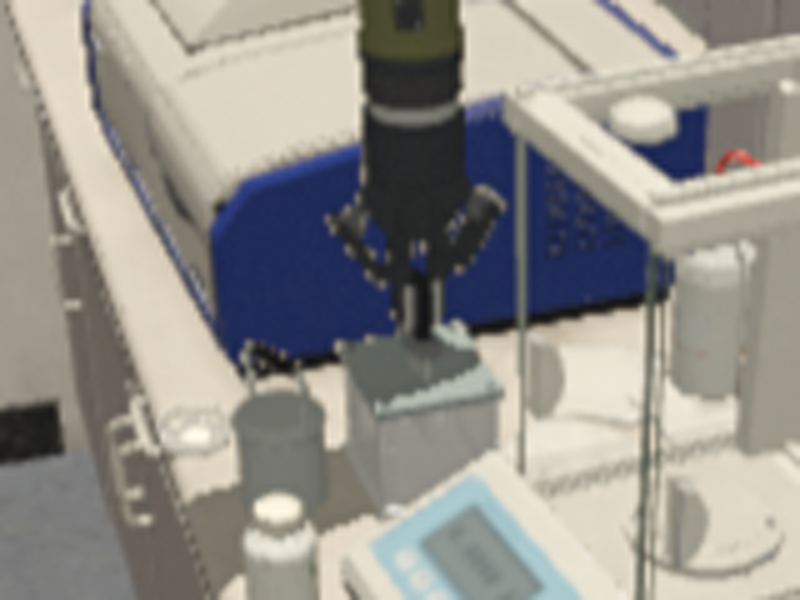

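The blade shows between flange and lid at about (180,385)–(178,425) in the crop. The canister stands upright beside the chamber, and the forces are at noise level. Handing in.

```bash
python3 -c "
from cell import *
print(hand_in())"
```

```text
the job is handed in; nothing more can be done
None
```

I finished both parts and handed the job in at about 25 s of the 66 s allowed.

- **Canister:** I lifted it by its handle and set it down about 0.11 m on the robot's side of the chamber's centre, with roughly 24 mm between it and the chamber. Contact force was about 8 N at touchdown. I let go of it, and the later pictures show it upright.
- **Probe:** I took it from its stand, carried it round in front of the balance, and lowered it through the slot. Only about 1–2 N showed on the way down, which is noise level, so nothing was forced. It is still held at 60 N grip.
- **Depth:** the arm's reading puts the flange about 20–21 mm above the lid. The last side picture shows blade between flange and lid.

**Checks that disagreed:**
- The side camera was about one pixel (2 mm) off the top camera.
- The network's slot positions were up to 9 mm off my own measurement, so I used mine.
- My readings of the chamber's turn ranged from 0.01 to 0.07 rad. I used 0.043, well inside the slot's clearance.

I saw nothing else on the worktop disturbed, but I did not measure the other objects again at the end.

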